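# Clear the mugs, uncap the thermometer and take the kettle's temperature

### The arm

A 6-joint arm with a two-finger parallel gripper is mounted at the origin on the work surface. World frame = base frame: x ahead of the robot, y to its left, z up, the work surface at z = 0. Lengths are in mm, angles in rad, forces in N, time in s.
With the tool pointing down it reaches from about 275 to 825 mm from the base axis. Payload 4.9 kg.
Tool frame: the origin (TCP) lies at the very end of the fingers, on their centre line; the grasp point (between the pads) lies 19 mm behind it; z points along the fingers, y is the line along which they close (so a half turn about z gives the same grasp; the last joint's range is limited). The gripper opens to 85 mm and grips with 20 to 120 N. Pads are 22 mm wide; open, the fingers measure 114 mm over their backs; the gripper's body (76 mm by 85 mm) begins 54 mm behind the grasp point. The pads swing forward as they close: fully open they stand 13 mm farther back than shut.
Start: joints at [-1.462, 0.326, -0.193, 1.052, 0, 1.437], TCP at [132.243, -533.882, 231.281] pointing down, gripper open.
Joint ranges: [-2.65, 2.65], [-0.97, 1.79], [-1.3, 1.35], [-1.93, 2.1], [-1.47, 1.37], [-3.14, 3.14]. Speed limits (rad/s): [2.57, 2.57, 3.14, 3.14, 3.14, 3.14].

### API

Orientations are given as [roll, pitch, yaw] about the fixed x, y, z axes, in that order (R = Rz(yaw) Ry(pitch) Rx(roll)).
In Python, from bench import bot, solve_ik, imaging gives the robot as it stands. Calls block until the motion is done:
- bot.move_ptp(position, orientation): joint-space move of the TCP to a pose.
- bot.movel(position, rot=None, max_speed=150, threshold=None): straight line of the TCP; rot=None keeps the orientation; max_speed is the mean speed in mm/s. With threshold (N) it stops when the force on the tool has changed by that much, and returns True; else False.
- bot.move_j(angles): joint-space move.
- bot.grip(opening, effort=None): opening from 0.0 (shut) to 1.0 (fully open); effort is the grip in N (None keeps the last); returns when the fingers have stopped.
- bot.dwell(seconds).
- solve_ik(position, orientation): joint angles nearest the present ones, or None.
- bot.get_state(): the state.
- imaging.capture(name): name is "scene" or "top"; returns the picture (384x512x3 uint8, blue, green, red); there is no depth.
- imaging.camera_model(name): a dict with "K" (3x3 intrinsics, pixels), "position" and "rotation" of the camera in the world. Camera axes: x right, y up, looking along -z (the intrinsics and any distortion apply to the point x, -y, -z); pixel columns grow to the right and rows downward; lengths in mm; the calibration is good to about 2 mm. A picture is of the moment at which its call begins. camera_model takes no time and is no camera call.
A pose or a line that the arm cannot do raises bot.IKError and nothing moves.
- bot.sign_off(): hands the job in; it is judged then, once.
The state is a dict: "t": time; "qpos": joint angles; "joint_velocities": joint speeds; "effort": joint torques, N m; "tcp_pos": TCP position; "orientation": TCP orientation; "contact_force": force on the tool from outside, world axes, zero at the start; "wrist_torque": the same for the moment, N m; "opening": opening from 0.0 (shut) to 1.0 (fully open); "gripper_force": force on a finger pad.
Only numpy, scipy, OpenCV 4.12 (cv2) and the standard library are available. Lean on these libraries where they do the work, as an engineer would, in place of code of your own. Each camera call takes 0.05 s, during which the arm holds its last target. There are 200 camera calls.

### The job

Move every mug that clutters the counter in front of the glass kettle onto the wooden tray, standing upright, and lift the blue cap off the yellow infrared thermometer and set it upright (tab up) in the small grey square dish. Then take the thermometer and point it level and squarely at the middle of the black sticker on the kettle from about 12 cm away, holding it steady for two seconds without touching the kettle with it or with the robot. Finally lay the thermometer back in its cradle, put the cap back over its nose with the closed front covering the lens, leave the mugs on the tray, and do not disturb the canister or the tea caddy.

Things in the scene. Friction and masses are not known exactly. Their poses are not given: they have to be found in the camera images.
- mug1: white ceramic mug, 58 mm outside diameter, 75 mm tall, 4 mm wall, 160 g; handle on its +y side reaching to about 55 mm from the mug's axis; origin at the centre of its underside, z up through the mouth. There are two to four mugs; an absent one reads None
- mug2: white ceramic mug, 58 mm outside diameter, 75 mm tall, 4 mm wall, 160 g; handle on its +y side reaching to about 55 mm from the mug's axis; origin at the centre of its underside, z up through the mouth. There are two to four mugs; an absent one reads None
- mug3: white ceramic mug, 58 mm outside diameter, 75 mm tall, 4 mm wall, 160 g; handle on its +y side reaching to about 55 mm from the mug's axis; origin at the centre of its underside, z up through the mouth. There are two to four mugs; an absent one reads None
- mug4: white ceramic mug, 58 mm outside diameter, 75 mm tall, 4 mm wall, 160 g; handle on its +y side reaching to about 55 mm from the mug's axis; origin at the centre of its underside, z up through the mouth. There are two to four mugs; an absent one reads None
- tray: square wooden tray fixed to the counter, 220 x 220 mm outside, 210 mm inside, 5 mm floor, rim 16 mm high; origin at the centre of its underside on the counter, x and y along its sides
- cap: loose blue slip-over cap on the thermometer's nose, open below and behind: top plate 34 (x) x 38 (y) x 4 mm, walls hanging 20 mm down (4 mm side play), grip tab on top 24 (x) x 12 (y) mm, its top 30 mm above the origin. Origin: centre of the top plate's underside, z up, x to the closed front. Lifts straight up; standing on its walls the origin is 20 mm up
- cap_front (a point): middle of the outside of the cap's closed front, 17 mm along +x and 10 mm below the cap's origin; it covers the lens when the cap is on
- dish: fixed grey square dish for the cap, 72 x 72 mm outside, 64 mm inside, 4 mm floor, 24 mm high; origin at the centre of its underside on the counter
- thermo: loose yellow infrared thermometer (110 g), a level bar: handle 110 (x) x 30 (y) x 34 mm (z) with the origin at its centre, then a black nose 24 x 24 mm that reaches from 55 to 90 mm along +x; it looks along +x. z up (display side). With the cap on, the cap's origin lies 79 mm along +x and 12 mm up (top of the nose)
- lens (a point): lens at the tip of the thermometer's nose, 90 mm along +x from the thermometer's origin; axes as the thermometer
- aim_point (a point): point 120 mm straight ahead of the lens on the thermometer's line of sight, 210 mm along +x from its origin; axes as the thermometer
- cradle: fixed white cradle, base 110 x 50 x 8 mm, two saddles 12 mm thick at 43 mm either side of the centre along x; they carry the thermometer's underside 30 mm above the counter between cheeks 36 mm apart and 12 mm high; open between the saddles for the fingers. Origin at the centre of its underside, x along the thermometer
- cradle_seat (a point): where the thermometer's origin lies when home in the cradle, 47 mm above the counter on the cradle's axis; axes as the cradle (the thermometer lies along x)
- kettle: fixed glass kettle on a black base: 140 mm glass body (base 156 mm), 200 mm tall, black lid and handle; the handle on its +x side reaches 125 mm from its axis. Origin at the centre of its underside
- sticker (a point): centre of the flat round black sticker (40 mm across, yellow edge) on the kettle's side, 73 mm from its axis, 60 mm above the counter; axes as the kettle: the sticker looks out along -x of this frame
- canister: bystander: loose aluminium canister, 70 mm across, 110 mm tall; origin at the centre of its underside
- caddy: bystander: loose wooden tea caddy, 84 x 114 x 82 mm; origin at the centre of its underside
Not all that is in view belongs to the job. Leave any orange look-alike of the mug3 alone.

How it is judged (in metres and radians):
On the way, in this order (a step that is already met when the one before it is completed fails the run):
1. every mug stands upright on the tray and the cap stands in the dish, let go (in any order) (x of mug1 in the frame of tray between -0.095 and 0.095 m and y of mug1 in the frame of tray between -0.095 and 0.095 m and z of each of mug1, mug2, mug3, mug4 in the frame of tray below 0.012 m and angle between each of mug1, mug2, mug3, mug4's own z axis and vertical below 0.15 rad and linear speed of each of mug1, mug2, mug3, mug4, cap below 0.03 m/s and x of mug2 in the frame of tray between -0.095 and 0.095 m and y of mug2 in the frame of tray between -0.095 and 0.095 m and x of mug3 in the frame of tray between -0.095 and 0.095 m and y of mug3 in the frame of tray between -0.095 and 0.095 m and x of mug4 in the frame of tray between -0.095 and 0.095 m and y of mug4 in the frame of tray between -0.095 and 0.095 m and horizontal distance between cap and dish below 0.024 m and z of cap in the frame of dish below 0.029 m and angle between cap's own z axis and vertical below 0.2 rad and contact force between each of mug1, mug2, mug3, mug4, cap and the fingers below 0.2 N), for 0.2 s.
2. the thermometer is held steady, level and square to the sticker, its line of sight on the sticker, from about 12 cm (x of aim_point in the frame of sticker between -0.035 and 0.035 m and y of aim_point in the frame of sticker between -0.02 and 0.02 m and z of aim_point in the frame of sticker between -0.02 and 0.02 m and angle between the x axis of thermo and the x axis of sticker, either way round below 0.2 rad and horizontal distance between lens and sticker above 0.07 m and linear speed of thermo below 0.03 m/s and angular speed of thermo below 0.25 rad/s), for 1.5 s.
At the end, for the whole second after the job is handed in: Each mug upright (0.15 rad) and still on the tray floor, its axis within 95 mm of centre along each side; thermometer in its cradle within 20 mm along, 8 across, 6 in height, 0.15 rad; cap seated on its nose, front over the lens (x of mug1 in the frame of tray between -0.095 and 0.095 m and y of mug1 in the frame of tray between -0.095 and 0.095 m and z of each of mug1, mug2, mug3, mug4 in the frame of tray below 0.012 m and angle between each of mug1, mug2, mug3, mug4, thermo's own z axis and vertical below 0.15 rad and linear speed of each of mug1, mug2, mug3, mug4, thermo, cap below 0.03 m/s and x of mug2 in the frame of tray between -0.095 and 0.095 m and y of mug2 in the frame of tray between -0.095 and 0.095 m and x of mug3 in the frame of tray between -0.095 and 0.095 m and y of mug3 in the frame of tray between -0.095 and 0.095 m and x of mug4 in the frame of tray between -0.095 and 0.095 m and y of mug4 in the frame of tray between -0.095 and 0.095 m and x of thermo in the frame of cradle_seat between -0.02 and 0.02 m and y of thermo in the frame of cradle_seat between -0.008 and 0.008 m and z of thermo in the frame of cradle_seat between -0.006 and 0.006 m and angle between the x axis of thermo and the x axis of cradle, either way round below 0.15 rad and y of cap in the frame of thermo between -0.009 and 0.009 m and x of cap in the frame of thermo between 0.07 and 0.092 m and x of cap_front in the frame of thermo above 0.085 m and z of cap in the frame of thermo between 0.008 and 0.016 m and angle between the x axis of cap and the x axis of thermo, either way round below 0.3 rad and angle between the z axis of cap and the z axis of thermo, either way round below 0.12 rad); the robot touches nothing.
It fails at once if the thermometer or the robot touches the kettle (contact force between any of thermo, the arm, the fingers and kettle above 2 N).
It fails at once if canister or caddy is moved more than 30 mm (distance of any of canister, caddy from where it was at the start of the episode above 0.03 m).
Of mug1, mug2, mug3, mug4 only 2 to 4 are there at a start; the rules pass over those that are not, and their reading is None.
At some moment in a run one of mug1, mug2, mug3, mug4 may be knocked a few centimetres aside while the robot is not near it.
It also fails if it takes over 210 s, if anything falls off the work surface, if the arm or the gripper's body presses on something with over 40 N, if the wrist force passes 120 N, or if a joint passes its speed limit or range.

## Working session

There is one attempt and no reset: what is moved stays moved. The work goes in short steps, each a Python script; the robot and the scene stay as the last script left them, time stands still between calls to the robot, and variables do not carry over. Pictures are saved under pics/ and viewed, at most 14 in all, crops included, and the job is handed in when it is done.

```bash
ls; mkdir -p pics; python3 - <<'E'
from bench import bot, imaging
import cv2,numpy as np
for n in("scene","top"):
    cv2.imwrite(f"pics/{n}0.png",imaging.capture(n)); m=imaging.camera_model(n); print(n,{k:np.round(v,3).tolist() if not isinstance(v,str) else v for k,v in m.items()})
s=bot.get_state();print(s["t"],s["opening"],s["orientation"])
E
```

```text
pics
scene {'K': [[430.937, 0.0, 256.964], [0.0, 430.937, 196.334], [0.0, 0.0, 1.0]], 'position': [1332.841, -243.139, 704.412], 'rotation': [0.888, -0.017, 1.169]}
top {'K': [[395.072, 0.0, 255.91], [0.0, 395.072, 192.94], [0.0, 0.0, 1.0]], 'position': [574.125, 39.583, 971.717], 'rotation': [0.022, 0.039, -1.6]}
0.1 1.0017710689599557 [-3.14003898e+00 -2.57638952e-04  2.42787437e-01]
```

View pics/scene0.png

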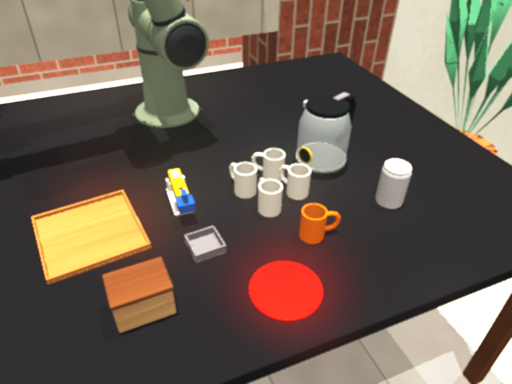

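View pics/top0.png

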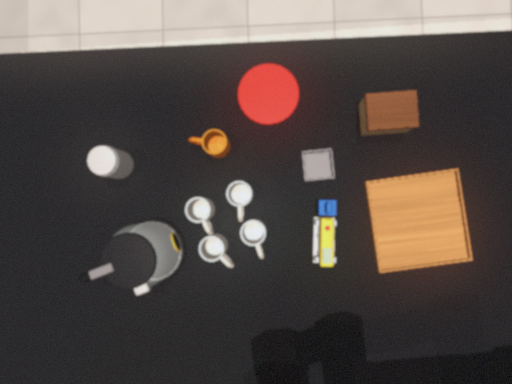

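The top view shows four white mugs at about (200,210), (239,194), (213,248) and (253,233). The orange look-alike is at (214,143) and must be left alone. The capped thermometer is at (327,232), dish (318,165), tray (418,220), kettle (140,255) with its sticker at (174,241). The canister at (103,160) and caddy at (390,112) are bystanders.

```bash
cat > h.py <<'E'
import cv2,numpy as np
from scipy.spatial.transform import Rotation as Ro
from bench import bot, solve_ik, imaging
def cam(n):
    m=imaging.camera_model(n); R=np.array(m["rotation"]); 
    return np.array(m["K"]),np.array(m["position"]),(Ro.from_euler("xyz",R).as_matrix() if R.ndim==1 else R)
def ray(n,u,v):
    K,p,R=cam(n); d=R@np.array([(u-K[0,2])/K[0,0],-(v-K[1,2])/K[1,1],-1]); return p,d/np.linalg.norm(d)
def onz(n,u,v,z):
    p,d=ray(n,u,v); return p+d*(z-p[2])/d[2]
def proj(n,P):
    K,p,R=cam(n); q=R.T@(np.array(P)-p); return K[0,2]-K[0,0]*q[0]/q[2], K[1,2]+K[1,1]*q[1]/q[2]
def tri(a,b):
    (p,d),(q,e)=a,b; s=np.linalg.lstsq(np.c_[d,-e],q-p,rcond=None)[0]
    A,B=p+s[0]*d,q+s[1]*e; return (A+B)/2,np.linalg.norm(A-B)
def comps(mask,amin):
    n,l,st,c=cv2.connectedComponentsWithStats(mask.astype(np.uint8)); return [(l==i,st[i],c[i]) for i in range(1,n) if st[i,4]>=amin]
def hsv(im): return cv2.cvtColor(im,cv2.COLOR_BGR2HSV).astype(int)
E
cat > m1.py <<'E'
from h import *
t=cv2.imread("pics/top0.png"); s=cv2.imread("pics/scene0.png")
ht,hs=hsv(t),hsv(s)
def rng(h,a,b,smin=100,vmin=60): return (h[...,0]>=a)&(h[...,0]<=b)&(h[...,1]>=smin)&(h[...,2]>=vmin)
for n,h in(("top",ht),("scene",hs)):
    for nm,a,b in(("yellow",24,34),("blue",105,130),("wood",5,23)):
        for m,st,c in comps(rng(h,a,b),12):
            cnt=cv2.findContours(m.astype(np.uint8),0,1)[0][0]; r=cv2.minAreaRect(cnt)
            print(n,nm,st[:5].tolist(),np.round(c,1),[np.round(x,1) for x in r])
    w=(h[...,1]<60)&(h[...,2]>130)
    for m,st,c in comps(w,60): 
        if 100<st[1]<300 and st[4]<3000: print(n,"white",st.tolist(),np.round(c,1))
a=cv2.resize(t[170:300,70:270],None,fx=4,fy=4,interpolation=cv2.INTER_CUBIC)
b=cv2.resize(t[130:280,290:480],None,fx=4,fy=4,interpolation=cv2.INTER_CUBIC)
cv2.imwrite("pics/a.png",a);cv2.imwrite("pics/b.png",b)
cv2.imwrite("pics/c.png",cv2.resize(s[85:225,160:360],None,fx=4,fy=4,interpolation=cv2.INTER_CUBIC))
E
python3 m1.py
```

```text
top yellow [319, 218, 16, 50, 466] [326.  238.7] [array([326.5, 242.5]), array([49., 15.]), np.float64(90.0)]
top yellow [172, 239, 5, 8, 25] [173.6 242.6] [array([173.7, 242.5]), array([7.6, 3.5]), np.float64(71.6)]
top blue [317, 199, 21, 17, 341] [326.9 207. ] [array([327., 207.]), array([16., 20.]), np.float64(90.0)]
top wood [358, 89, 62, 46, 2445] [388.8 111.8] [array([388.6, 112. ]), array([42.8, 60.2]), np.float64(85.6)]
top wood [188, 127, 43, 32, 855] [212.6 142.4] [array([211.7, 139.9]), array([42.3, 29.1]), np.float64(34.4)]
top wood [364, 167, 110, 107, 9454] [418.4 220.6] [array([418.8, 221.1]), array([98.2, 99.5]), np.float64(82.0)]
top wood [320, 217, 11, 8, 17] [323.2 218.6] [array([323.5, 218.4]), array([ 5.2, 12.2]), np.float64(55.0)]
top wood [325, 225, 5, 6, 24] [327.  227.7] [array([327. , 227.5]), array([4., 5.]), np.float64(0.0)]
top wood [170, 233, 5, 8, 26] [171.8 236.2] [array([171.8, 236.2]), array([6.6, 3.8]), np.float64(71.6)]
top wood [174, 245, 6, 7, 24] [176.4 248.1] [array([176.5, 248. ]), array([6.4, 3.5]), np.float64(45.0)]
top white [87, 145, 32, 
[... 4817 characters left out ...]
8, 225.9]), array([ 82.1, 126.2]), np.float64(71.0)]
scene wood [171, 184, 7, 13, 16] [173.4 190.7] [array([173.2, 190.4]), array([13.4,  1.8]), np.float64(63.4)]
scene wood [298, 202, 44, 43, 1269] [315.8 222.2] [array([315.7, 224.1]), array([41.6, 42.5]), np.float64(26.6)]
scene wood [101, 256, 76, 77, 4014] [139.5 293.3] [array([140.1, 293.5]), array([62.3, 68.3]), np.float64(71.6)]
scene wood [464, 294, 48, 90, 1623] [490.9 345.4] [array([495., 341.]), array([22. , 96.8]), np.float64(31.6)]
scene white [135, 102, 27, 25, 326] [146.6 115.8]
scene white [377, 158, 36, 51, 1330] [393.6 182.1]
scene white [165, 177, 16, 39, 231] [171.5 197.9]
scene white [184, 225, 42, 31, 661] [204.6 241.5]
```

View pics/a.png

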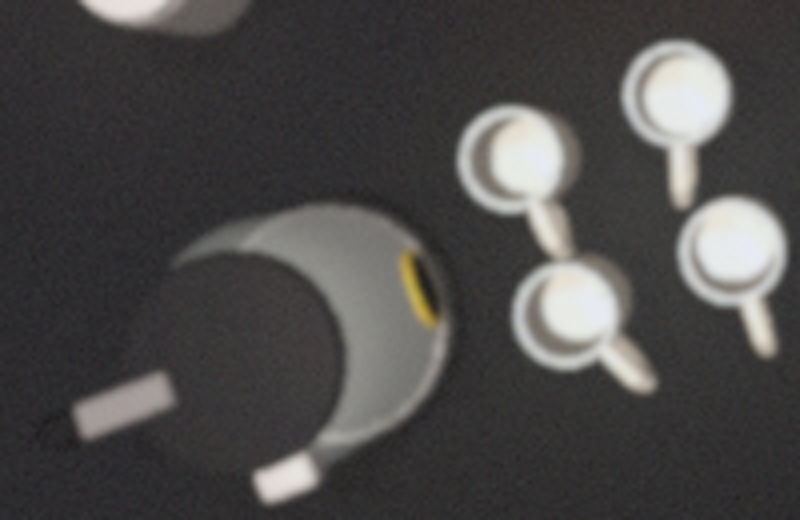

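View pics/b.png

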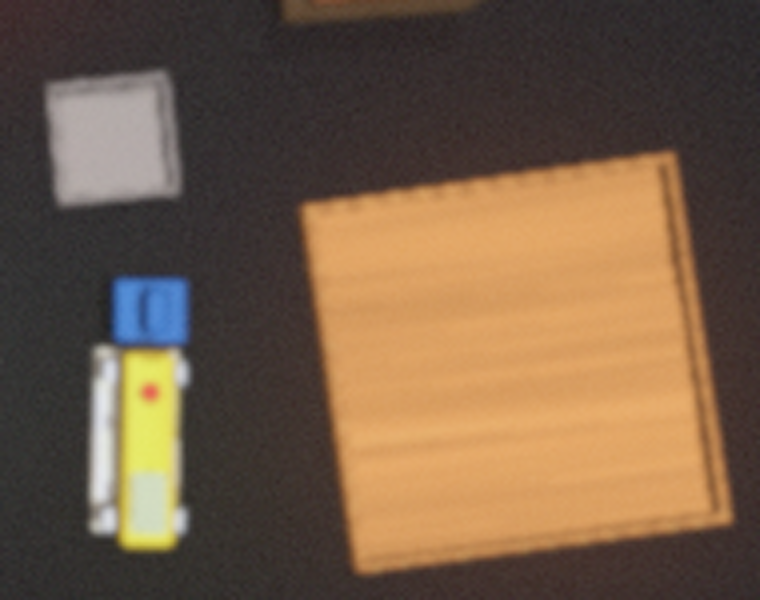

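View pics/c.png

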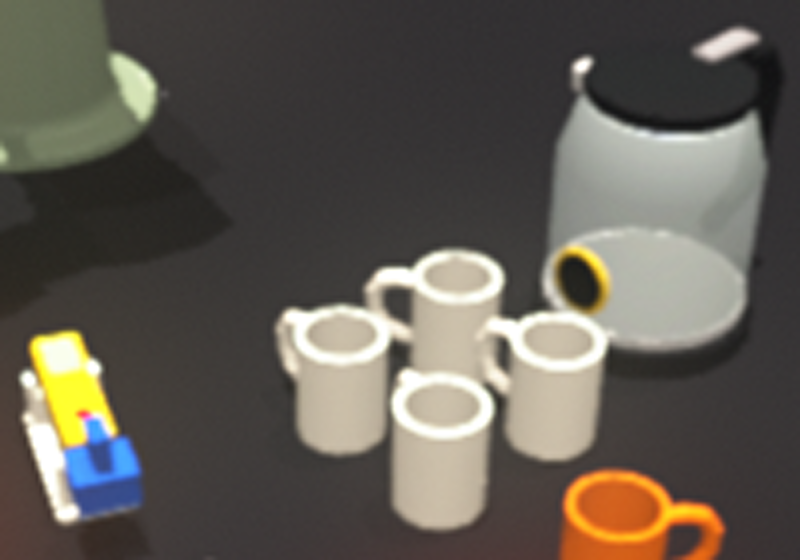

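The crops show the mug rims in crop a at (511,158), (677,94), (567,313) and (732,250), with handles pointing down and right. The sticker chord runs (402,252)–(435,325). The orange mug is separate, so the choice of white mugs is clear. The thermometer nose and cap point up in the image, which is world +x.

```bash
cat >> h.py <<'E'
def mugs(t,seeds=None,k=4):
    """rim circles of white mugs in a top image -> list of (x,y,handle_yaw,px)"""
    h=hsv(t); w=((h[...,1]<70)&(h[...,2]>120)).astype(np.uint8)
    g=cv2.resize(t,None,fx=k,fy=k,interpolation=cv2.INTER_CUBIC); W=cv2.resize(w,None,fx=k,fy=k)
    gray=cv2.cvtColor(g,cv2.COLOR_BGR2GRAY); c=cv2.HoughCircles(gray,cv2.HOUGH_GRADIENT_ALT,1.5,60,param1=150,param2=.6,minRadius=44,maxRadius=60)
    out=[]
    for u,v,r in ([] if c is None else c[0]):
        U,V=(u+.5)/k-.5,(v+.5)/k-.5
        P=onz("top",U,V,75)
        y,x=np.nonzero(W); d=np.hypot(x-u,y-v); D=(np.hypot(x-u,y-v)>1.3*51)&(d<2.0*51)
        disc=W[(np.hypot(*np.meshgrid(np.arange(W.shape[1])-u,np.arange(W.shape[0])-v))<51)].mean()
        if disc<.6 or D.sum()<150: continue
        Q=onz("top",(x[D].mean()+.5)/k-.5,(y[D].mean()+.5)/k-.5,38)
        out.append((round(P[0],1),round(P[1],1),round(float(np.arctan2(Q[1]-P[1],Q[0]-P[0])),2),round(U,1),round(V,1),round(r/k,1),int(D.sum())))
    return out
E
python3 - <<'E'
from h import *
t=cv2.imread("pics/top0.png")
for m in mugs(t): print("mug",m)
f=lambda c,o,z:onz("top",(c[0]+.5)/4-.5+o[0],(c[1]+.5)/4-.5+o[1],z)
A,B=(70,170),(290,130)
print("hand",[np.round(f(c,A,75)[:2]) for c in[(511,158),(677,94),(567,313),(732,250)]])
def quad(cs,z):
    P=[f(c,B,z)[:2] for c in cs]; L=[np.linalg.norm(P[i]-P[i-1]) for i in range(4)]
    e=P[1]-P[0]+P[2]-P[3]; return np.round(np.mean(P,0),1),np.round(L),"yaw of 0->1",np.arctan2(e[1],e[0])
print("tray",quad([(302,205),(677,152),(733,524),(357,574)],16))
print("dish",quad([(45,84),(168,70),(181,193),(58,207)],24))
print("thermo",quad([(120,548),(120,350),(180,350),(178,548)],64))
print("capplate",quad([(113,346),(113,279),(188,279),(188,346)],63))
print("tab",f((150,312),B,89))
g=lambda c:((c[0]+.5)/4-.5+160,(c[1]+.5)/4-.5+85)
S=onz("scene",*g((583,279)),60); print("sticker scene",S)
a,b=f((402,252),A,63),f((435,325),A,63); e=b-a; print("chord",(a+b)/2,np.linalg.norm(e),"normal yaw",np.arctan2(e[0],-e[1]))
print("tri",tri(ray("scene",*g((583,279))),ray("top",(419)/4-.5+70,(289)/4-.5+170)))
# lid centre & tab from both
print("lid",f((235,360),A,200), onz("scene",*g((675,80)),200))
print("tab tri",onz("scene",*g((97,425)),89))
print("yellow back tri",onz("scene",*g((52,340)),64),f((148,548),B,64))
E
```

```text
mug (np.float64(506.0), np.float64(83.4), 1.79, np.float32(252.8), np.float32(232.1), np.float32(13.4), 1924)
mug (np.float64(595.4), np.float64(112.4), 3.11, np.float32(238.9), np.float32(193.1), np.float32(13.5), 934)
mug (np.float64(562.3), np.float64(208.6), -2.79, np.float32(197.2), np.float32(208.9), np.float32(13.1), 1173)
mug (np.float64(682.0), np.float64(428.9), -1.88, np.float32(101.2), np.float32(159.8), np.float32(14.1), 560)
hand [array([562., 208.]), array([595., 112.]), array([473., 179.]), array([506.,  84.])]
tray (array([ 518.9, -309.8]), array([222., 223., 222., 222.]), 'yaw of 0->1', np.float64(-1.4601235542534203))
dish (array([659.9, -74.6]), array([74., 74., 74., 74.]), 'yaw of 0->1', np.float64(-1.489454697342492))
thermo (array([478.6, -84.7]), array([ 33., 113.,  34., 112.]), 'yaw of 0->1', np.float64(-0.038054084353251874))
capplate (array([556.2, -88. ]), array([43., 38., 43., 38.]), 'yaw of 0->1', np.float64(-0.0330431378119234))
tab [556.9631851  -84.05618312  89.        ]
sticker scene [491.55431088 268.22040079  60.        ]
chord [487.61685323 266.44457842  63.        ] 46.34401747302727 normal yaw -1.1667452815991994
tri (array([487.54240399, 269.15453408,  57.08926745]), np.float64(2.636688887946514))
lid [467.78174942 324.36151731 200.        ] [494.81105918 318.24734191 200.        ]
tab tri [560.40047578 -85.35615767  89.        ]
yellow back tri [434.49369775 -81.96305632  64.        ] [422.43786092 -81.99688248  64.        ]
```

```bash
cat >> h.py <<'E'
UP=190
TRAY=np.array([518.9,-309.8]); TY=0.111
def slot(x,y): return TRAY+np.array([[np.cos(TY),-np.sin(TY)],[np.sin(TY),np.cos(TY)]])@[x,y]
def wrap(a): return (a+np.pi)%(2*np.pi)-np.pi
def pose(x,y,z,yaw): return [float(x),float(y),float(z)],[np.pi,0,float(wrap(yaw))]
def go(x,y,z,yaw): p,r=pose(x,y,z,yaw); bot.move_ptp(p,r)
def line(x,y,z,v=120,**k): return bot.movel([float(x),float(y),float(z)],max_speed=v,**k)
def flip(*places):
    """0 or pi: extra yaw for which every (x,y,z,yaw) is reachable with least wrist turn"""
    best=[]
    for f in(0,np.pi):
        q=[solve_ik(*pose(*p[:3],p[3]+f)) for p in places]
        if all(a is not None for a in q): best.append((max(abs(a[5]) for a in q),f))
    return min(best)[1]
def state(m=""):
    s=bot.get_state(); print(m,"t",round(s["t"],1),"tcp",np.round(s["tcp_pos"],1),"open",round(s["opening"],3),"F",round(float(s["gripper_force"]),1),np.round(s["contact_force"],1))
def mug_move(x,y,h,sx,sy):
    X,Y=slot(sx,sy); H=TY+np.pi; f=flip((x,y,30,h),(X,Y,36,H),(X,Y,UP,H),(x,y,UP,h))
    bot.grip(.86,40); go(x,y,UP,h+f); line(x,y,30); bot.grip(0,40); state("gripped")
    line(x,y,UP); go(X,Y,UP,H+f); line(X,Y,60); line(X,Y,36.5,60); bot.grip(.86); line(X,Y,UP,200); state("placed")
def shot(name):
    t=imaging.capture("top"); cv2.imwrite(f"pics/{name}.png",t); return t
E
python3 - <<'E'
from h import *
mug_move(595.2,112.2,-3.09,60,53)
t=shot("top1")
t0=cv2.imread("pics/top0.png")
for n,(u,v) in dict(A=(198,209),C=(212,248),D=(253,232)).items(): print(n,cv2.absdiff(t,t0)[v-15:v+16,u-15:u+16].mean())
for m in mugs(t): print(m)
E
```

```text
gripped t 5.0 tcp [596.1 112.3  31.1] open 0.659 F 43.1 [-1.1  0.6  6. ]
placed t 10.8 tcp [ 572.  -250.1  188.9] open 0.86 F 0.0 [-0.6 -0.2 -0.6]
A 1.5920915712799169
C 1.3537981269510926
D 5.089836975372876
(np.float64(559.7), np.float64(207.8), -2.78, np.float32(197.6), np.float32(210.0), np.float32(13.4), 1113)
(np.float64(471.9), np.float64(180.1), -1.16, np.float32(210.8), np.float32(248.2), np.float32(13.4), 2318)
(np.float64(506.0), np.float64(84.2), -2.87, np.float32(252.4), np.float32(232.1), np.float32(13.5), 889)
(np.float64(682.9), np.float64(429.8), -2.0, np.float32(100.9), np.float32(159.4), np.float32(14.1), 753)
```

View pics/top1.png

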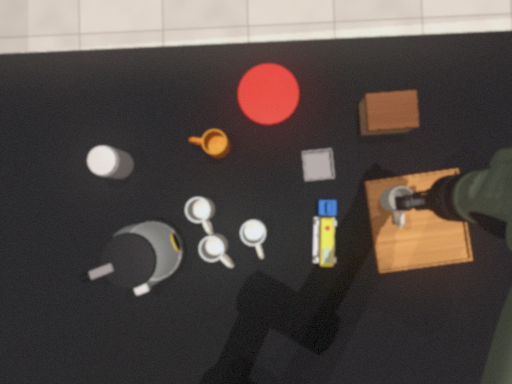

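Mug B now stands on the tray at about (398,203), with the gripper above it. A, C and D have not moved. Next are D, A and C, re-measuring each before the grasp and stopping if it has moved.

```bash
python3 - <<'E'
from h import *
for n,x,y,h,sx,sy in (("D",506,84,-2.84,-45,53),("A",561,208,-2.70,60,-53),("C",472.5,179.5,-2.35,-45,-53)):
    ms=mugs(imaging.capture("top"))
    m=[m for m in ms if np.hypot(m[0]-x,m[1]-y)<10]
    print(n,m)
    if not m: print(ms); break
    mug_move(m[0][0],m[0][1],h,sx,sy)
go(400,-150,330,0)
shot("top2"); cv2.imwrite("pics/scene2.png",imaging.capture("scene"))
E
```

```text
D [(np.float64(505.2), np.float64(84.3), -2.87, np.float32(252.4), np.float32(232.5), np.float32(13.4), 880)]
gripped t 14.2 tcp [505.9  84.4  30.8] open 0.657 F 43.2 [ 0.4 -0.5  4.9]
placed t 20.0 tcp [ 467.7 -261.7  189.1] open 0.857 F 0.0 [-0.3  1.  -0.3]
A [(np.float64(562.3), np.float64(208.6), -2.79, np.float32(197.2), np.float32(208.9), np.float32(13.1), 1173)]
gripped t 23.8 tcp [563.1 208.8  31. ] open 0.659 F 43.3 [-0.2  0.7  6. ]
placed t 30.3 tcp [ 583.8 -355.4  188.8] open 0.859 F 0.0 [-0.6  0.3  0.2]
C [(np.float64(471.8), np.float64(176.6), -2.51, np.float32(212.2), np.float32(248.2), np.float32(13.5), 1143)]
gripped t 34.3 tcp [472.4 176.8  30.9] open 0.671 F 42.5 [-1.2  0.3  6.1]
placed t 40.8 tcp [ 479.5 -366.9  188.9] open 0.857 F 0.0 [-1.   0.7  0.1]
```

View pics/top2.png

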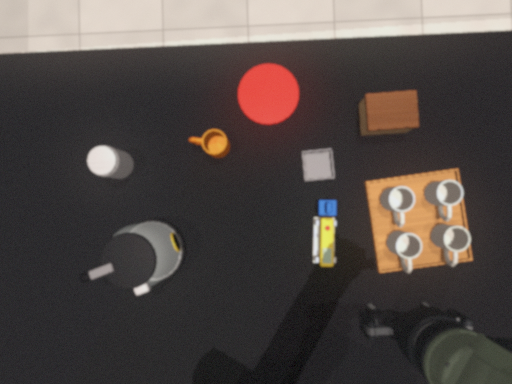

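All four mugs stand on the tray at about (401,199), (449,193), (408,245) and (456,239). Now the cap.

```bash
cat >> h.py <<'E'
CAP=(557.5,-85.8); DISH=(659.9,-74.6); TH=(478.6,-84.7); THY=-0.025
E
python3 - <<'E'
from h import *
t=cv2.imread("pics/top2.png")
for m in mugs(t): print("mug",m)
f=flip((*CAP,67,THY),(*DISH,33,THY),(*CAP,UP,THY)); print(f)
bot.grip(.4,30); go(*CAP,UP,THY+f); print("hit",line(*CAP,67,80,threshold=15)); state("down")
bot.grip(0,30); state("gripped")
line(*CAP,150,80); state("lifted"); 
go(*DISH,150,THY+f); line(*DISH,50,100); print("hit",line(*DISH,31.5,30,threshold=6)); state("at dish")
cv2.imwrite("pics/scene3.png",imaging.capture("scene"))
bot.grip(.35); line(*DISH,UP,120); go(450,-150,330,0)
shot("top3"); s=imaging.capture("scene"); 
b=cv2.imread("pics/scene3.png")
cv2.imwrite("pics/d.png",np.hstack([cv2.resize(x[150:280,140:260],None,fx=3,fy=3,interpolation=cv2.INTER_CUBIC) for x in(b,s)]))
t=cv2.imread("pics/top3.png"); cv2.imwrite("pics/e.png",cv2.resize(t[130:280,290:480],None,fx=4,fy=4,interpolation=cv2.INTER_CUBIC))
E
```

```text
mug (np.float64(480.8), np.float64(-370.0), 2.58, np.float32(456.8), np.float32(238.1), np.float32(13.8), 2718)
mug (np.float64(681.2), np.float64(429.8), -1.55, np.float32(100.9), np.float32(160.1), np.float32(14.0), 715)
mug (np.float64(466.8), np.float64(-262.6), 2.46, np.float32(408.0), np.float32(245.6), np.float32(13.5), 3016)
mug (np.float64(582.1), np.float64(-356.8), 2.5, np.float32(448.9), np.float32(192.8), np.float32(13.5), 3407)
mug (np.float64(571.8), np.float64(-251.6), 3.03, np.float32(401.2), np.float32(198.8), np.float32(13.6), 2371)
3.141592653589793
hit False
down t 48.4 tcp [557.9 -85.9  67.5] open 0.403 F 0.0 [ 0.8 -0.1 -0.1]
gripped t 48.7 tcp [557.9 -85.9  67.4] open 0.129 F 33.8 [-0.4 -0.6  2.7]
lifted t 49.9 tcp [557.  -85.6 149.4] open 0.133 F 33.6 [-1.3  0.7  0.6]
hit True
at dish t 52.1 tcp [659.5 -74.5  32.5] open 0.132 F 34.2 [-0.7  0.2  4.5]
```

View pics/d.png

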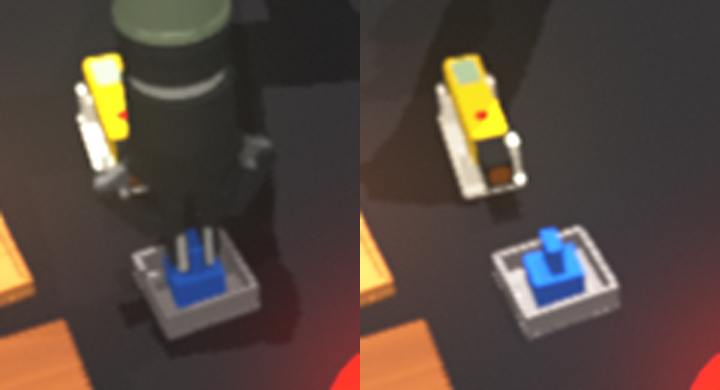

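View pics/e.png

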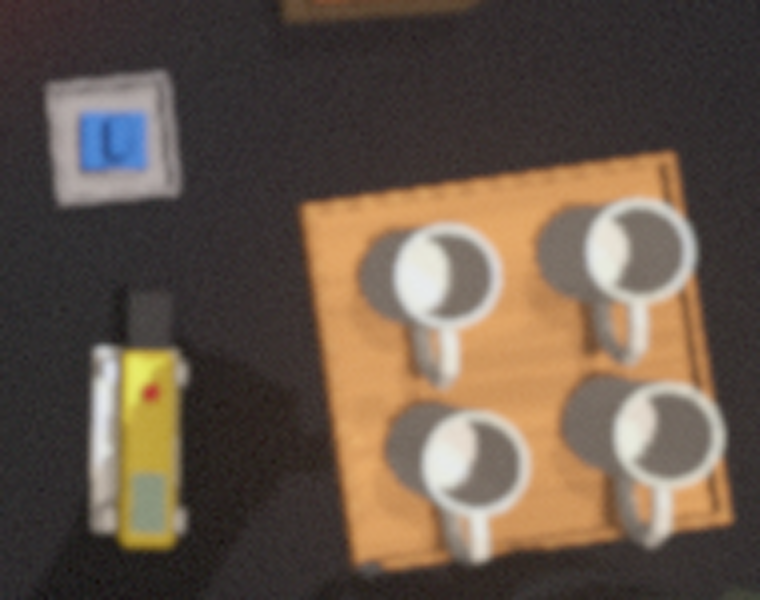

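The cap stands in the dish at crop e (114,141) and the nose is bare. The four mugs are about 52 mm off the tray axes, inside the limits. Now the thermometer.

```bash
cat >> h.py <<'E'
STK=np.array([489,268]); AIM=np.pi-1.19
AIMP=STK-210*np.array([np.cos(AIM),np.sin(AIM)])
E
python3 - <<'E'
from h import *
f=flip((*TH,36,THY),(*TH,150,THY),(*AIMP,49,AIM),(*AIMP,150,AIM)); print(f,AIMP)
bot.grip(.7,60); go(*TH,160,THY+f); line(*TH,36,80,threshold=15); state("down")
bot.grip(0,60); state("grip"); line(*TH,160,80); state("up")
go(*AIMP,160,AIM+f); line(*AIMP,49,60); bot.dwell(2.3); state("aim")
t=shot("top4"); s=imaging.capture("scene"); cv2.imwrite("pics/scene4.png",s)
a=cv2.resize(t[150:290,110:290],None,fx=3,fy=3,interpolation=cv2.INTER_CUBIC); b=cv2.resize(s[90:230,190:360],(400,330),interpolation=cv2.INTER_CUBIC)
b=cv2.copyMakeBorder(b,0,a.shape[0]-330,0,0,0)if a.shape[0]>330 else b
cv2.imwrite("pics/f.png",cv2.resize(np.hstack([a,b]),(800,int(800*a.shape[0]/940))))
E
```

```text
3.141592653589793 [567.04857317  73.04251688]
down t 61.1 tcp [479.  -84.8  36.4] open 0.697 F 0.0 [ 0.9 -0.4  0. ]
grip t 61.4 tcp [479.  -84.9  36.5] open 0.34 F 59.6 [-0.4 -0.3  5.6]
up t 63.1 tcp [478.2 -84.6 159.5] open 0.342 F 59.1 [ 0.9  0.1 -1.8]
aim t 68.9 tcp [567.  73.  49.] open 0.335 F 59.0 [-0.2  0.2 -1.6]
```

View pics/f.png

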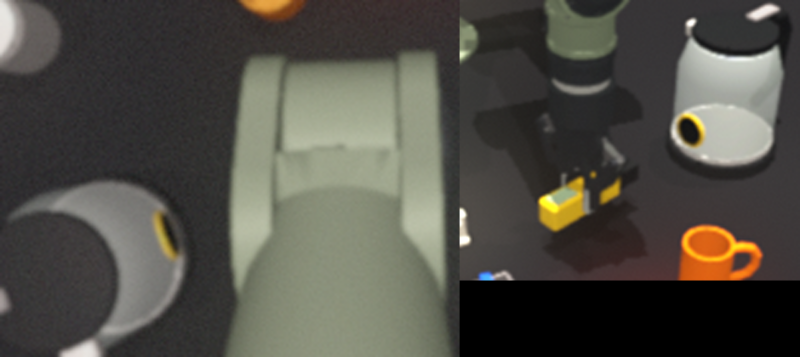

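```bash
python3 - <<'E'
from h import *
s=cv2.imread("pics/scene4.png"); k=5; o=(200,100)
R=Ro.from_euler("z",AIM).as_matrix(); O=np.array([*AIMP,60])
im=cv2.resize(s[100:220,200:350],None,fx=k,fy=k,interpolation=cv2.INTER_CUBIC)
for p in[(-55,15,17),(-55,-15,17),(-55,-15,-17),(55,-15,17),(55,-15,-17),(90,0,0),(90,-12,12),(210,0,0)]:
    u,v=proj("scene",O+R@p); cv2.circle(im,(int((u-o[0]+.5)*k),int((v-o[1]+.5)*k)),3,(255,0,255),-1)
cv2.imwrite("pics/g.png",im)
E
```

```text
(no output)
```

View pics/g.png

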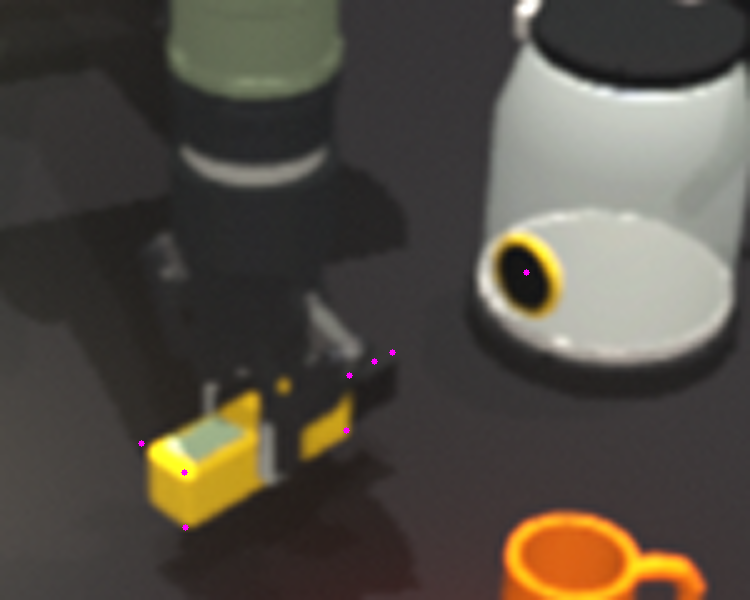

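The projected handle corners and nose tip fall on the image to about 1 px, and the aim point lands at the centre of the sticker. Now I'll put the thermometer back in the cradle.

```bash
python3 - <<'E'
from h import *
f=np.pi
bot.dwell(1.7); line(*AIMP,160,100); go(*TH,160,THY+f); line(*TH,60,80)
print("hit",line(*TH,36.2,30,threshold=12)); state("cradle")
bot.grip(.7); state("released"); line(*TH,180,120); go(450,-150,330,0)
t=shot("top5"); s=imaging.capture("scene"); cv2.imwrite("pics/scene5.png",s)
t0=cv2.imread("pics/top3.png")
for n,i in(("before",t0),("now",t)):
    h=hsv(i)
    for a,b in((20,34),(105,130)):
        m=(h[...,0]>=a)&(h[...,0]<=b)&(h[...,1]>=100)&(h[...,2]>=60); m[:,:300]=0;m[:,345:]=0
        ys,xs=np.nonzero(m); print(n,a,len(xs),xs.mean().round(2),ys.mean().round(2))
for m in mugs(t): print(m)
a=cv2.resize(t[140:280,290:350],None,fx=4,fy=4,interpolation=cv2.INTER_CUBIC); b=cv2.resize(s[150:260,140:250],None,fx=5,fy=5,interpolation=cv2.INTER_CUBIC)[:560]
b=cv2.copyMakeBorder(b,0,560-b.shape[0],0,0,0); cv2.imwrite("pics/i.png",np.hstack([a,b]))
E
```

```text
hit True
cradle t 75.6 tcp [478.1 -84.5  36.5] open 0.341 F 59.7 [-1.3 -0.6  4.8]
released t 76.0 tcp [477.2 -84.3  35.8] open 0.699 F 0.0 [-1.1 -0.4  0.4]
before 20 584 326.4 239.65
before 105 206 317.57 165.0
now 20 606 327.05 239.99
now 105 206 317.57 165.0
(np.float64(682.9), np.float64(428.9), -2.09, np.float32(101.2), np.float32(159.4), np.float32(14.0), 636)
(np.float64(479.9), np.float64(-370.8), 2.92, np.float32(457.1), np.float32(238.5), np.float32(13.8), 2029)
(np.float64(468.5), np.float64(-263.5), 2.99, np.float32(408.4), np.float32(244.9), np.float32(13.4), 2521)
(np.float64(591.4), np.float64(-325.9), 2.37, np.float32(434.6), np.float32(189.0), np.float32(13.7), 3837)
(np.float64(571.9), np.float64(-250.8), -1.73, np.float32(400.9), np.float32(198.8), np.float32(13.5), 4871)
```

View pics/i.png

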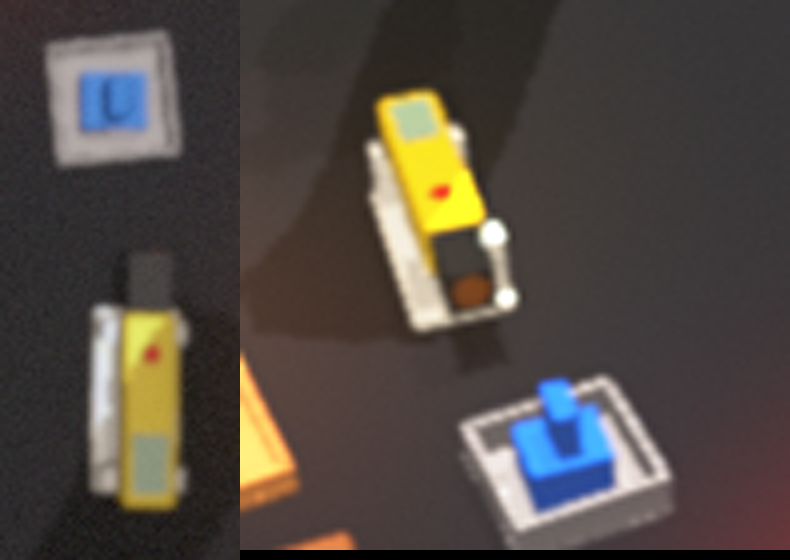

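The thermometer is back in its cradle. The far-right mug was knocked about 30 mm to (591,-326), which is tray-frame (70,-24) and still inside the limits. Now the cap goes back on.

```bash
python3 - <<'E'
from h import *
f=np.pi; X,Y=557.3,-86.2
bot.grip(.35,30); go(*DISH,UP,THY+f); line(*DISH,32.3,80,threshold=15); bot.grip(0,30); state("cap")
line(*DISH,150,100); go(X,Y,150,THY+f); line(X,Y,95,80)
print("hit",line(X,Y,66.5,30,threshold=6)); state("on")
E
```

```text
cap t 85.2 tcp [660.2 -74.7  32.7] open 0.132 F 33.7 [0.3 0.7 2. ]
hit False
on t 88.9 tcp [557.8 -86.2  67.1] open 0.131 F 34.1 [ 0.5 -0.2  5.4]
```

```bash
python3 - <<'E'
from h import *
bot.grip(.35); state("rel"); line(557.3,-86.2,UP,100); go(400,-150,330,0); bot.dwell(.5)
t=shot("top6"); s=imaging.capture("scene")
for m in mugs(t): print(m)
a=cv2.resize(t[150:280,300:480],(540,390),interpolation=cv2.INTER_CUBIC); b=cv2.resize(s[160:260,20:220],(540,270),interpolation=cv2.INTER_CUBIC)
c=cv2.resize(s[150:230,150:220],None,fx=3.4,fy=3.4,interpolation=cv2.INTER_CUBIC)
im=np.zeros((600,800,3),np.uint8); im[:390,:540]=a; im[390:600,:540]=b[:210]; im[:c.shape[0],541:541+c.shape[1]]=c
cv2.imwrite("pics/j.png",im)
E
```

```text
rel t 89.2 tcp [556.7 -86.2  66.1] open 0.352 F 0.0 [-0.1 -0.4  0. ]
(np.float64(681.2), np.float64(429.8), -1.6, np.float32(100.9), np.float32(160.1), np.float32(14.1), 683)
(np.float64(480.8), np.float64(-369.2), 2.94, np.float32(456.4), np.float32(238.1), np.float32(13.7), 2061)
(np.float64(573.5), np.float64(-252.5), -1.78, np.float32(401.6), np.float32(198.0), np.float32(13.5), 5487)
(np.float64(590.6), np.float64(-325.9), 2.37, np.float32(434.6), np.float32(189.4), np.float32(13.7), 3935)
(np.float64(466.8), np.float64(-262.6), 2.48, np.float32(408.0), np.float32(245.6), np.float32(13.5), 2850)
```

View pics/j.png

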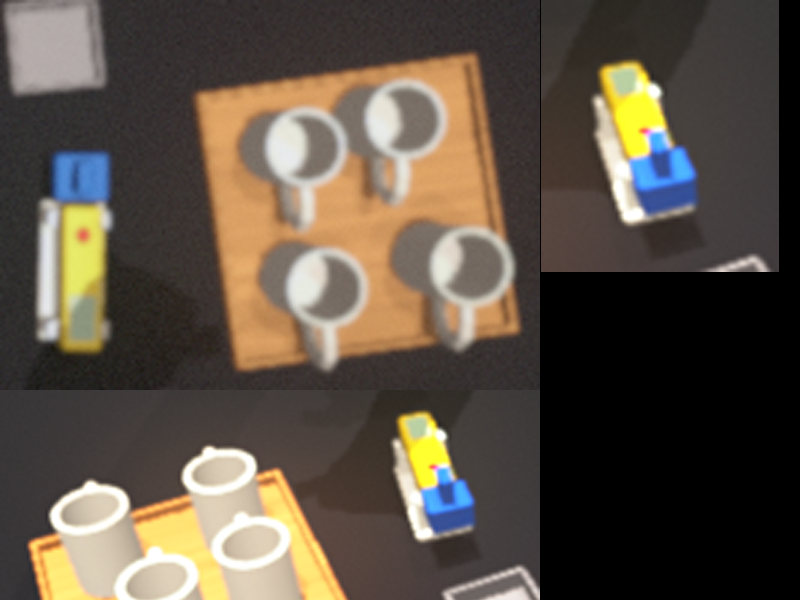

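All four mugs stand upright on the tray, the thermometer lies in its cradle, and the cap sits over the nose with its front closed over the lens.

```bash
python3 -c "
from bench import bot; print(bot.sign_off())"
```

```text
the job is handed in; nothing more can be done
None
```

The job is handed in with no verdict returned: in the last pictures the four mugs stand upright on the tray and the capped thermometer lies in its cradle; it was held on the sticker for about 4 s, and the canister and tea caddy were left alone.

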